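# Spin the salad and hold the brake

### The job

Work the salad spinner: pump its sprung lever through at least three full strokes, each right down and then all the way back up, keeping off the brake meanwhile. Then, with the lever up, press the red brake button in until its top is about level with the black collar around it, never right in to its stop (that unlatches the lid), and finish while still holding it there. Leave the mug, the bowl and the cactus where they stand.

Things in the scene. Friction and masses are not known exactly. Their poses are not given: they have to be found in the camera images.
- spinner: Salad spinner: round steel bowl with a white lid, 268 mm across, flat lid top 158 mm above the worktop, held fast to the worktop by its suction foot. Origin: centre of its underside on the worktop; z up. The lever lies along its x axis (hinge at +x, pad towards -x) on its +y half, the brake button is on its -y half at x = -10, y = -72 mm.
- lever_pad (a point): Centre of the top of the yellow pad (56 mm along the lever, 46 wide, 16 thick) at the free end of the sage-green pump lever; moves with it. Axes: x along the lever to the hinge, z out of the pad's top. 165 mm from the hinge axis along the lever, 10 mm above its centre line. Press it from above: it swings in an arc, 257 mm above the worktop with the lever up, 186 mm when down.
- lever_hinge (a point): Point on the lever's hinge axis, 176 mm above the worktop, midway across the lever; the axis is the spinner's y axis. Axes as the spinner's.
- pump_lever (a joint): Lever angle in rad: 0 = fully up (tilted up 0.45 rad above level), 0.45 = right down (level, at its stop). A spring pushes it up by itself: about 3 N at the pad at the top, 9 N at the bottom.
- brake_top (a point): Centre of the flat top of the red round brake button, 45 mm across; moves with the button. Released, it stands 11 mm above the collar's top. Axes as the spinner's.
- collar_top (a point): Centre of the opening of the fixed black collar ring (49 mm inside, 61 mm outside) around the brake button, at the height of the ring's top, 172 mm above the worktop. Axes as the spinner's.
- brake (a joint): Travel of the brake button in m, growing as it is pushed straight down: 0 = released, 0.011 = its top level with the collar, 0.018 = at its stop. A spring pushes it back: about 3 N at 0, 8 N at 0.011, 11 N at 0.018.
- mug: Yellow mug, 82 mm across, 85 mm tall, loose; origin at the centre of its underside. Bystander.
- bowl: Orange bowl, 144 mm across, 60 mm tall, loose; origin at the centre of its underside. Bystander.
- cactus: Green cactus in a terracotta pot, 76 mm across, 130 mm tall, loose; origin at the centre of its underside. Bystander.

How it is judged:
By the outcome, as a careful person would: the job done as asked, in the order asked, and still so for the second after the job is handed in, while the arm keeps its last pose, push and grip.
It also fails if it takes over 64 s, if anything falls off the work surface, if the arm or the gripper's body presses on something with over 40 N, if the wrist force passes 120 N, or if a joint passes its speed limit or range.

### The arm

A 6-joint arm with a two-finger parallel gripper is mounted at the origin on the work surface. World frame = base frame: x ahead of the robot, y to its left, z up, the work surface at z = 0. Lengths are in mm, angles in degrees, forces in N, time in s.
With the tool pointing down it reaches from about 350 to 725 mm from the base axis. Payload 4.3 kg.
Tool frame: the origin (TCP) lies on the centre line of the jaws, within the pads' length; the fingertips stand 22 mm ahead of it and the grasp point (between the pads) lies 3 mm ahead of it; z points along the fingers, y is the line along which they close (so a half turn about z gives the same grasp; the last joint's range is limited). The gripper opens to 85 mm and grips with 20 to 120 N. Pads are 22 mm wide; open, the fingers measure 114 mm over their backs; the gripper's body (76 mm by 85 mm) begins 54 mm behind the grasp point. The pads swing forward as they close: fully open they stand 13 mm farther back than shut.
Start: joints at [-70.205, 21.618, 4.641, 73.018, 0, 83.68], TCP at [253.119, -516.329, 253.329] pointing down, gripper open.
Joint ranges: [-156.06, 156.06], [-48.1, 94.91], [-58.44, 69.94], [-101.28, 121.22], [-78.64, 73.56], [-180, 180]. Speed limits (degrees/s): [147.25, 147.25, 180, 180, 180, 180].

### API

Orientations are given as a 3x3 rotation matrix whose columns are the frame's x, y, z axes.
In Python, from cell import arm gives the robot as it stands.
- The arm moves only by the shell command python3 -m handwheel 'ROWS' [OPENING] [FORCE]. ROWS is JSON, a list of rows, each an object with "xyz": the shift along the tool's x, y, z as a fraction of full scale, a list of three; "twist": the turn, a rotation vector about the tool's x, y, z as a fraction of full scale, a list of three. In form: [{"xyz": [dx, dy, dz], "twist": [rx, ry, rz]}, ...]. A call has 1 to 12 rows; each row is the pose to reach, as a shift and turn from the pose commanded when the call began, along the tool's axes at that moment, turning the shorter way round; what a row does not reach only later rows make up. Full scale, the value 1, is 0.15 m for a shift and pi rad for a turn. A row lasts 1/12 s, in which the tool goes at most 41.7 mm and 7.16 degrees, less where a joint would pass 70% of its speed; a pose out of reach is approached as far as the arm can. A call with a number of a shift or a turn outside -1 to 1 is refused whole. A call with a gripper value outside its range is refused whole. OPENING is the opening, from -1 (shut) to 1 (fully open), set as the call begins (- or left out, the last holds). The fingers move at their own pace and stop on an object; FORCE is the grip in N (left out, the last holds). Time passes only in rows, so rows that repeat a pose let the fingers close. It gives the time, the measured TCP pose, the force, the opening and the grip force at its end, in the units of the state.
- arm.get_obs(): the state, without advancing time (a new reading comes with each control period).
- arm.grab_frame(name): name is "scene" or "top"; returns the picture (400x640x3 uint8, blue, green, red); there is no depth.
- arm.camera_model(name): a dict with "mtx" (3x3 intrinsics, pixels), "T" (4x4, takes a point from camera to world coordinates). Camera axes: x right, y down, z forward; pixel columns grow to the right and rows downward; lengths in mm; the calibration is good to about 2 mm. A picture is of the moment at which its call begins. camera_model takes no time and is no camera call.
- arm.finish_job(): hands the job in; it is judged then, once.
The state is a dict: "t": time; "joint_pos": joint angles; "dq": joint speeds; "tau": joint torques, N m; "ee_pos": TCP position; "eef_rot": TCP orientation; "force": force on the tool from outside, world axes, zero at the start; "ft_torque": the same for the moment, N m; "finger_gap": opening from 0.0 (shut) to 1.0 (fully open); "grasp_force": force on a finger pad.
Only numpy, scipy, OpenCV 4.12 (cv2) and the standard library are available. Lean on these libraries where they do the work, as an engineer would, in place of code of your own. Each camera call takes 0.05 s, during which the arm holds its last target. There are 200 camera calls.

## Working session

There is one attempt and no reset: what is moved stays moved. The work goes in short steps, Python scripts to look and compute and a shell command to move; the robot and the scene stay as the last step left them, time stands still between calls to the robot, and variables do not carry over. Pictures are saved under pics/ and viewed, at most 10 in all, crops included, and the job is handed in when it is done.

```bash
mkdir -p pics; python3 - <<'E'
from cell import arm
import cv2,numpy as np
for n in("scene","top"):
    f=arm.grab_frame(n);cv2.imwrite(f"pics/{n}0.png",f)
    m=arm.camera_model(n);print(n,np.round(m["mtx"],1).tolist(),np.round(m["T"],3).tolist())
o=arm.get_obs();print(o["t"],o["ee_pos"],np.round(o["eef_rot"],3).tolist(),o["force"],o["finger_gap"])
E
```

```text
scene [[366.1, 0.0, 321.7], [0.0, 366.1, 197.0], [0.0, 0.0, 1.0]] [[0.88, 0.339, -0.332, 814.219], [0.474, -0.65, 0.594, -454.62], [-0.014, -0.68, -0.733, 797.329], [0.0, 0.0, 0.0, 1.0]]
top [[373.4, 0.0, 316.4], [0.0, 373.4, 200.5], [0.0, 0.0, 1.0]] [[0.024, -0.991, 0.135, 404.334], [-1.0, -0.026, -0.014, 46.486], [0.017, -0.135, -0.991, 1057.827], [0.0, 0.0, 0.0, 1.0]]
0.1 [ 252.9302359  -515.7691595   252.44973654] [[0.898, 0.44, -0.001], [0.44, -0.898, 0.002], [0.0, -0.002, -1.0]] [ 0.32883387 -0.67085558  0.32072427] 0.9993058515958241
```

View pics/scene0.png

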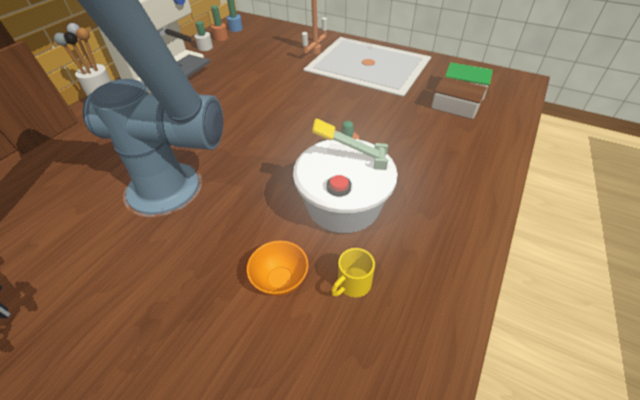

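View pics/top0.png

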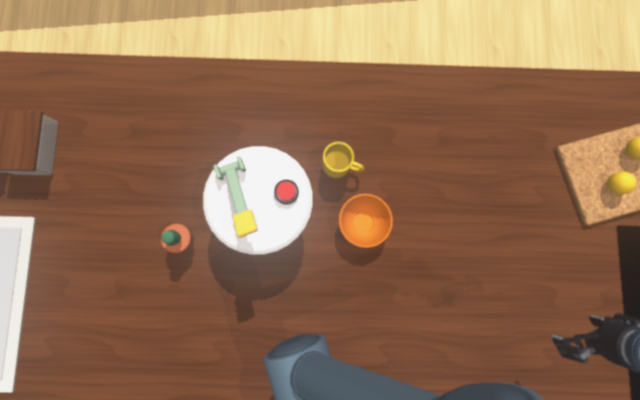

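The scene view shows the spinner with its yellow pad at about (323,129) and red button at (340,184). In the top view, the pad is at (245,223), the button at (287,191), the lid centre at about (258,199), the cactus at (175,239), the bowl at (365,221) and the mug at (338,160). Next I triangulate these.

```bash
cat > h.py <<'E'
from cell import arm
import cv2,numpy as np
def ray(n,p):
    m=arm.camera_model(n);T=np.array(m["T"]);d=T[:3,:3]@np.linalg.solve(np.array(m["mtx"]),[p[0],p[1],1]);return T[:3,3],d/np.linalg.norm(d)
def plane(n,p,z):
    o,d=ray(n,p);return o+d*(z-o[2])/d[2]
def tri(a,b):
    (o,d),(q,e)=ray("scene",a),ray("top",b)
    s=np.linalg.lstsq(np.c_[d,-e],q-o,rcond=None)[0];A=o+s[0]*d;B=q+s[1]*e
    return (A+B)/2,np.linalg.norm(A-B)
def blob(f,lo,hi,roi):
    x0,y0,x1,y1=roi;h=cv2.cvtColor(f,cv2.COLOR_BGR2HSV)[y0:y1,x0:x1];m=cv2.inRange(h,lo,hi)
    if lo[0]==0: m|=cv2.inRange(h,(172,lo[1],lo[2]),(180,255,255))
    n,l,s,c=cv2.connectedComponentsWithStats(m);i=1+np.argmax(s[1:,4]);return c[i]+[x0,y0],s[i]+[x0,y0,0,0,0]
E
python3 - <<'E'
from h import *
S=cv2.imread("pics/scene0.png");T=cv2.imread("pics/top0.png")
ys,a=blob(S,(20,150,120),(33,255,255),(295,105,345,150));yt,b=blob(T,(20,150,120),(33,255,255),(220,200,270,245))
rs,c=blob(S,(0,150,150),(6,255,255),(320,165,360,205));rt,d=blob(T,(0,150,150),(6,255,255),(265,170,310,210))
print("pad",ys,yt,a,b,tri(ys,yt));print("btn",rs,rt,c,d,tri(rs,rt),plane("top",rt,183),plane("scene",rs,183),"pad pl",plane("top",yt,257))
for f,n,roi in((T,"top",(190,135,325,265)),(S,"scene",(280,125,410,215))):
    x0,y0,x1,y1=roi;h=cv2.cvtColor(f,cv2.COLOR_BGR2HSV)[y0:y1,x0:x1]
    m=cv2.inRange(h,(0,0,185),(180,40,255));k=max(cv2.findContours(m,0,2)[0],key=cv2.contourArea)
    e=cv2.fitEllipse(cv2.convexHull(k));p=np.add(e[0],(x0,y0));print(n,e,p,plane(n,p,150))
hx,g=blob(T,(35,25,60),(85,255,230),(210,150,262,240));print("lever",hx,g)
E
python3 -c "
import cv2,numpy as np
S=cv2.imread('pics/scene0.png')[105:215,280:410];T=cv2.imread('pics/top0.png')[140:260,195:325]
r=lambda a:cv2.resize(a,(390,360),interpolation=2);cv2.imwrite('pics/crop.png',np.hstack([r(S),r(T)]))"
```

```text
Traceback (most recent call last):
  File "h.py", line 14, in blob
    n,l,s,c=cv2.connectedComponentsWithStats(m);i=1+np.argmax(s[1:,4]);return c[i]+[x0,y0],s[i]+[x0,y0,0,0,0]
                                                    ~~~~~~~~~^^^^^^^^^
ValueError: attempt to get argmax of an empty sequence
```

View pics/crop.png

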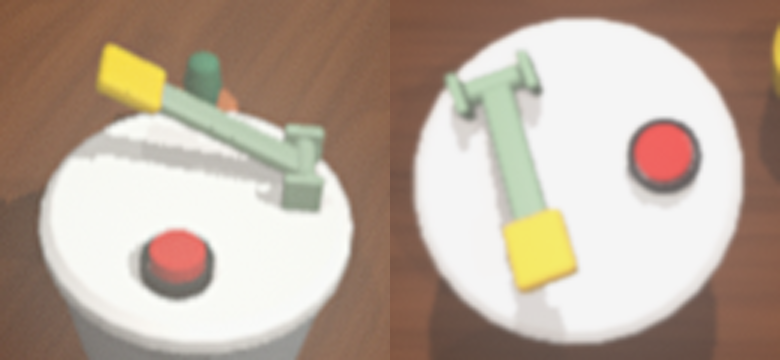

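The crop shows the pad, the red button inside its collar and the lever clearly in both views. The red looks paler than my threshold allowed, so I loosen it.

```bash
python3 - <<'E'
from h import *
S=cv2.imread("pics/scene0.png");T=cv2.imread("pics/top0.png")
ys,a=blob(S,(20,120,120),(33,255,255),(295,105,345,150));yt,b=blob(T,(20,120,120),(33,255,255),(220,200,270,245))
rs,c=blob(S,(0,110,120),(8,255,255),(325,170,357,200));rt,d=blob(T,(0,110,120),(8,255,255),(270,175,305,207))
print("pad",ys,yt,a,b,tri(ys,yt));print("btn",rs,rt,c,d,tri(rs,rt),plane("top",rt,183),plane("scene",rs,183),"pad pl",plane("top",yt,257))
for f,n,roi in((T,"top",(190,135,325,265)),(S,"scene",(280,125,410,215))):
    x0,y0,x1,y1=roi;h=cv2.cvtColor(f,cv2.COLOR_BGR2HSV)[y0:y1,x0:x1]
    m=cv2.inRange(h,(0,0,185),(180,40,255));k=max(cv2.findContours(m,0,2)[0],key=cv2.contourArea)
    e=cv2.fitEllipse(cv2.convexHull(k));p=np.add(e[0],(x0,y0));print(n,e,p,plane(n,p,152))
hx,g=blob(T,(35,25,60),(85,255,230),(210,150,262,240));print("lever",hx,g)
print("cactus",plane("top",(175,235),120),"bowl",plane("top",(365,221),55),"mug",plane("top",(338,159),85))
E
```

```text
pad [323.04117647 128.65588235] [244.27684964 222.97852029] [312 118  24  21 340] [233 211  23  26 419] (array([461.67989943, 189.6543741 , 252.89238326]), np.float64(1.0131735221587823))
btn [339.07070707 182.17676768] [285.59363958 190.14840989] [330 176  18  14 198] [276 181  19  19 283] (array([547.60752769, 108.62748917, 178.67058665]), np.float64(1.0403774197475244)) [546.47079318 108.02133857 183.        ] [549.85127916 105.05951602 183.        ] pad pl [460.97640799 188.62072497 257.        ]
top ((67.33355712890625, 64.47342681884766), (107.54788208007812, 110.01693725585938), 70.13194274902344) [257.33355713 199.47342682] [526.61998461 178.32284141 152.        ]
scene ((66.1968994140625, 47.280555725097656), (80.370361328125, 103.18138885498047), 88.96563720703125) [346.19689941 172.28055573] [536.67529024 173.92832994 152.        ]
lever [233.02356406 182.5640648 ] [214 158  33  55 679]
cactus [436.47303984 383.1941948  120.        ] bowl [488.69622772 -99.689364    55.        ] mug [650.38230264 -21.9942396   85.        ]
```

```bash
python3 -m handwheel '[{"xyz":[0.2,-0.22,-0.13],"twist":[0,0,0]},{"xyz":[0.41,-0.45,-0.26],"twist":[0,0,0]},{"xyz":[0.62,-0.68,-0.4],"twist":[0,0,0]},{"xyz":[0.83,-0.9,-0.4],"twist":[0,0,0]},{"xyz":[0.83,-0.9,-0.4],"twist":[0,0,0]},{"xyz":[0.83,-0.9,-0.4],"twist":[0,0,0]}]' -1 40
python3 - <<'E'
from h import *
print(np.round(arm.get_obs()["eef_rot"],3).tolist())
h=plane("top",(230,168.3),180);p=np.array([461,189,257]);d=(h-p)[:2];print(h,d,np.hypot(*d),np.degrees(np.arctan2(d[1],d[0])))
E
```

```text
t: 0.6
ee_pos: [306.4, -335.9, 314.6]
eef_rot: [[0.896, 0.444, 0.001], [0.444, -0.896, 0.001], [0.002, -0.0, -1.0]]
force: [0.0, -0.7, 0.3]
finger_gap: 0.143
grasp_force: 0.0
[[0.896, 0.444, 0.001], [0.444, -0.896, 0.001], [0.002, -0.0, -1.0]]
[596.34385    242.80704097 180.        ] [135.34385     53.80704097] 145.64736657691728 21.680694412074377
```

```bash
for i in 1; do python3 -m handwheel '[{"xyz":[0.2,-0.22,0],"twist":[0,0,0]},{"xyz":[0.41,-0.45,0],"twist":[0,0,0]},{"xyz":[0.62,-0.67,0],"twist":[0,0,0]},{"xyz":[0.826,-0.893,0],"twist":[0,0,0]},{"xyz":[0.826,-0.893,0],"twist":[0,0,0]}]'; done
python3 -m handwheel '[{"xyz":[0.2,-0.22,0],"twist":[0,0,0]},{"xyz":[0.41,-0.45,0],"twist":[0,0,0]},{"xyz":[0.62,-0.67,0],"twist":[0,0,0]},{"xyz":[0.826,-0.893,0],"twist":[0,0,0]},{"xyz":[0.826,-0.893,0],"twist":[0,0,0]}]'
python3 -m handwheel '[{"xyz":[0.2,-0.22,0],"twist":[0,0,0]},{"xyz":[0.41,-0.45,0],"twist":[0,0,0]},{"xyz":[0.62,-0.67,0],"twist":[0,0,0]},{"xyz":[0.826,-0.893,0],"twist":[0,0,0]},{"xyz":[0.826,-0.893,0],"twist":[0,0,0]},{"xyz":[0.826,-0.893,0],"twist":[0,0,0]},{"xyz":[0.826,-0.893,0],"twist":[0,0,0]}]'
python3 - <<'E'
from h import *
a=arm.grab_frame("scene");b=arm.grab_frame("top");r=lambda a:cv2.resize(a,(400,360),interpolation=2)
cv2.imwrite("pics/c1.png",np.hstack([r(a[85:215,270:415]),r(b[130:260,190:335])]))
print(np.round(arm.get_obs()["eef_rot"],3).tolist(),arm.get_obs()["force"],arm.get_obs()["ee_pos"])
E
```

```text
t: 1.02
ee_pos: [357.8, -161.8, 313.0]
eef_rot: [[0.896, 0.443, -0.0], [0.443, -0.896, 0.002], [0.001, -0.002, -1.0]]
force: [-0.4, -1.5, 0.0]
finger_gap: -0.0
grasp_force: 0.0
t: 1.43
ee_pos: [410.7, 13.0, 312.9]
eef_rot: [[0.896, 0.444, -0.0], [0.444, -0.896, 0.002], [0.001, -0.002, -1.0]]
force: [0.3, 0.2, -0.6]
finger_gap: -0.001
grasp_force: 0.0
t: 2.02
ee_pos: [462.4, 184.3, 312.4]
eef_rot: [[0.897, 0.442, -0.001], [0.442, -0.897, -0.001], [-0.002, 0.001, -1.0]]
force: [1.1, -0.2, 0.7]
finger_gap: -0.0
grasp_force: 0.0
[[0.898, 0.439, -0.001], [0.439, -0.898, -0.001], [-0.001, 0.0, -1.0]] [-1.21018786e-03 -1.37690818e+00  7.68522104e-01] [462.1029593  182.98584352 312.90467837]
```

View pics/c1.png

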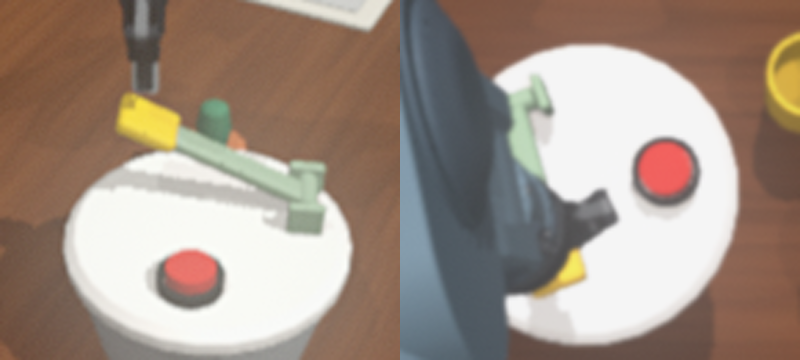

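```bash
python3 - <<'E'
from h import *
def proj(n,P):
    m=arm.camera_model(n);q=np.linalg.inv(np.array(m["T"]))@np.r_[P,1];u=np.array(m["mtx"])@q[:3];return np.round(u[:2]/u[2],1)
for P in([462,183,291],[462,183,313],[462,183,390],[461,189,257]):print(P,proj("scene",P),proj("top",P))
E
```

```text
[462, 183, 291] [321.4 117.1] [244.2 221.3]
[462, 183, 313] [321.3 109.1] [242.2 220.4]
[462, 183, 390] [320.8  78.7] [234.5 216.9]
[461, 189, 257] [322.4 127.4] [244.1 223. ]
```

```bash
python3 -m handwheel '[{"xyz":[0.03,-0.037,0.1],"twist":[0,0,0]},{"xyz":[0.03,-0.037,0.2],"twist":[0,0,0]},{"xyz":[0.02,-0.04,0.26],"twist":[0,0,0]},{"xyz":[-0.02,-0.043,0.36],"twist":[0,0,0]},{"xyz":[-0.062,-0.045,0.46],"twist":[0,0,0]},{"xyz":[-0.085,-0.048,0.56],"twist":[0,0,0]},{"xyz":[-0.1,-0.05,0.64],"twist":[0,0,0]},{"xyz":[-0.1,-0.05,0.66],"twist":[0,0,0]},{"xyz":[-0.1,-0.05,0.66],"twist":[0,0,0]},{"xyz":[-0.1,-0.05,0.66],"twist":[0,0,0]}]'
python3 - <<'E'
from h import *
a=arm.grab_frame("scene");cv2.imwrite("pics/c2.png",cv2.resize(a[85:215,270:415],(580,520),interpolation=2))
print(arm.get_obs()["force"],arm.get_obs()["ee_pos"])
E
```

```text
t: 2.95
ee_pos: [446.9, 183.1, 216.0]
eef_rot: [[0.899, 0.438, 0.004], [0.438, -0.899, -0.0], [0.003, 0.002, -1.0]]
force: [0.8, -1.6, 7.6]
finger_gap: 0.002
grasp_force: 3.7
[ 1.14729297 -0.89532612  6.69147053] [446.91202367 183.147902   216.13116983]
```

View pics/c2.png

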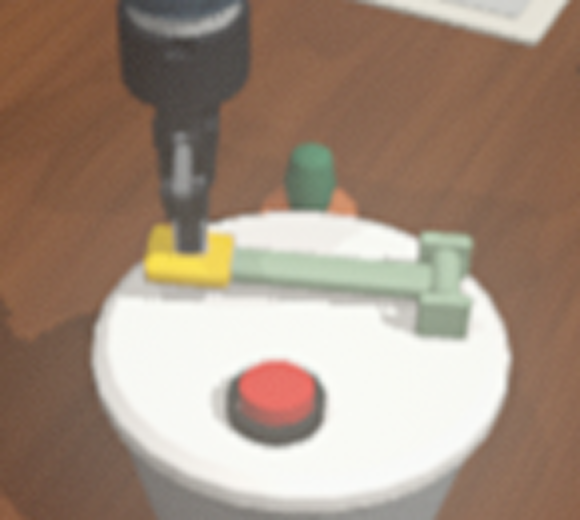

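The picture shows the fingertips centred on the pad at about (318,145), with the lever nearly level. I keep going until the stop shows in the force.

```bash
python3 -m handwheel '[{"xyz":[0,0,0.03],"twist":[0,0,0]},{"xyz":[0,0,0.05],"twist":[0,0,0]},{"xyz":[0,0,0.05],"twist":[0,0,0]}]'
python3 -m handwheel '[{"xyz":[0,0,0.02],"twist":[0,0,0]},{"xyz":[0,0,0.02],"twist":[0,0,0]},{"xyz":[0,0,0.02],"twist":[0,0,0]}]'
```

```text
t: 3.25
ee_pos: [446.3, 182.9, 208.2]
eef_rot: [[0.899, 0.438, 0.003], [0.438, -0.899, -0.001], [0.002, 0.002, -1.0]]
force: [-0.1, -1.2, 8.5]
finger_gap: -0.0
grasp_force: 4.2
t: 3.5
ee_pos: [446.3, 182.9, 207.3]
eef_rot: [[0.899, 0.438, 0.004], [0.438, -0.899, -0.001], [0.003, 0.002, -1.0]]
force: [-5.6, -2.6, 19.9]
finger_gap: 0.001
grasp_force: 9.8
```

```bash

python3 -m handwheel '[{"xyz":[0.01,0,-0.1],"twist":[0,0,0]},{"xyz":[0.025,0,-0.2],"twist":[0,0,0]},{"xyz":[0.06,0.005,-0.32],"twist":[0,0,0]},{"xyz":[0.11,0.01,-0.45],"twist":[0,0,0]},{"xyz":[0.13,0.013,-0.55],"twist":[0,0,0]},{"xyz":[0.13,0.013,-0.62],"twist":[0,0,0]},{"xyz":[0.13,0.013,-0.62],"twist":[0,0,0]},{"xyz":[0.13,0.013,-0.62],"twist":[0,0,0]},{"xyz":[0.13,0.013,-0.62],"twist":[0,0,0]},{"xyz":[0.13,0.013,-0.62],"twist":[0,0,0]}]'
python3 - <<'E'
from h import *
a=arm.grab_frame("scene");cv2.imwrite("pics/c3.png",cv2.resize(a[85:215,270:415],(580,520),interpolation=2))
E
```

```text
t: 4.33
ee_pos: [463.1, 190.5, 295.6]
eef_rot: [[0.898, 0.44, -0.002], [0.44, -0.898, -0.001], [-0.002, -0.0, -1.0]]
force: [0.3, 0.2, -0.7]
finger_gap: -0.003
grasp_force: 0.0
```

View pics/c3.png

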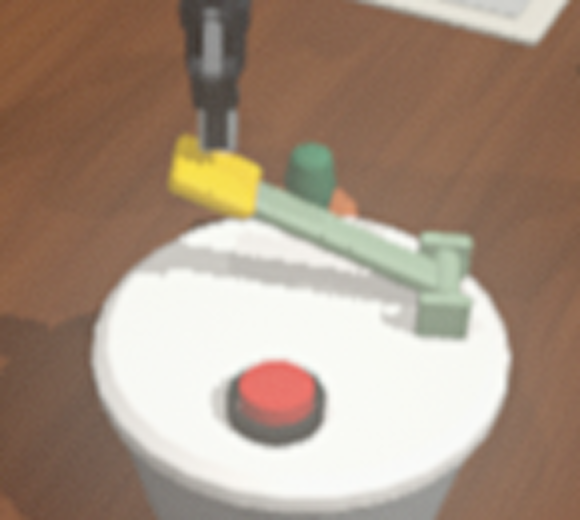

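The lever is fully up again with the tool clear of it and the force near zero, so stroke 1 is complete. I do three more.

```bash

python3 -m handwheel '[{"xyz":[0,0,0.08],"twist":[0,0,0]},{"xyz":[-0.01,0,0.16],"twist":[0,0,0]},{"xyz":[-0.06,-0.007,0.28],"twist":[0,0,0]},{"xyz":[-0.1,-0.01,0.4],"twist":[0,0,0]},{"xyz":[-0.12,-0.013,0.5],"twist":[0,0,0]},{"xyz":[-0.13,-0.013,0.58],"twist":[0,0,0]},{"xyz":[-0.13,-0.013,0.62],"twist":[0,0,0]},{"xyz":[-0.13,-0.013,0.62],"twist":[0,0,0]},{"xyz":[-0.13,-0.013,0.62],"twist":[0,0,0]},{"xyz":[-0.13,-0.013,0.62],"twist":[0,0,0]}]' | head -4
python3 -m handwheel '[{"xyz":[0.01,0,-0.1],"twist":[0,0,0]},{"xyz":[0.025,0,-0.2],"twist":[0,0,0]},{"xyz":[0.06,0.005,-0.32],"twist":[0,0,0]},{"xyz":[0.11,0.01,-0.45],"twist":[0,0,0]},{"xyz":[0.13,0.013,-0.55],"twist":[0,0,0]},{"xyz":[0.13,0.013,-0.62],"twist":[0,0,0]},{"xyz":[0.13,0.013,-0.62],"twist":[0,0,0]},{"xyz":[0.13,0.013,-0.62],"twist":[0,0,0]},{"xyz":[0.13,0.013,-0.62],"twist":[0,0,0]},{"xyz":[0.13,0.013,-0.62],"twist":[0,0,0]}]' | head -4
```

```text
t: 5.22
ee_pos: [447.2, 184.4, 207.2]
eef_rot: [[0.898, 0.44, 0.006], [0.44, -0.898, 0.001], [0.006, 0.002, -1.0]]
force: [-4.0, -2.0, 22.3]
t: 6.05
ee_pos: [463.1, 190.9, 295.4]
eef_rot: [[0.898, 0.44, -0.003], [0.44, -0.898, -0.001], [-0.003, -0.0, -1.0]]
force: [-0.7, -0.2, 0.8]
```

```bash

python3 -m handwheel '[{"xyz":[0,0,0.08],"twist":[0,0,0]},{"xyz":[-0.01,0,0.16],"twist":[0,0,0]},{"xyz":[-0.06,-0.007,0.28],"twist":[0,0,0]},{"xyz":[-0.1,-0.01,0.4],"twist":[0,0,0]},{"xyz":[-0.12,-0.013,0.5],"twist":[0,0,0]},{"xyz":[-0.13,-0.013,0.58],"twist":[0,0,0]},{"xyz":[-0.13,-0.013,0.62],"twist":[0,0,0]},{"xyz":[-0.13,-0.013,0.62],"twist":[0,0,0]},{"xyz":[-0.13,-0.013,0.62],"twist":[0,0,0]},{"xyz":[-0.13,-0.013,0.62],"twist":[0,0,0]}]' | head -4
python3 -m handwheel '[{"xyz":[0.01,0,-0.1],"twist":[0,0,0]},{"xyz":[0.025,0,-0.2],"twist":[0,0,0]},{"xyz":[0.06,0.005,-0.32],"twist":[0,0,0]},{"xyz":[0.11,0.01,-0.45],"twist":[0,0,0]},{"xyz":[0.13,0.013,-0.55],"twist":[0,0,0]},{"xyz":[0.13,0.013,-0.62],"twist":[0,0,0]},{"xyz":[0.13,0.013,-0.62],"twist":[0,0,0]},{"xyz":[0.13,0.013,-0.62],"twist":[0,0,0]},{"xyz":[0.13,0.013,-0.62],"twist":[0,0,0]},{"xyz":[0.13,0.013,-0.62],"twist":[0,0,0]}]' | head -4
python3 -m handwheel '[{"xyz":[0,0,0.08],"twist":[0,0,0]},{"xyz":[-0.01,0,0.16],"twist":[0,0,0]},{"xyz":[-0.06,-0.007,0.28],"twist":[0,0,0]},{"xyz":[-0.1,-0.01,0.4],"twist":[0,0,0]},{"xyz":[-0.12,-0.013,0.5],"twist":[0,0,0]},{"xyz":[-0.13,-0.013,0.58],"twist":[0,0,0]},{"xyz":[-0.13,-0.013,0.62],"twist":[0,0,0]},{"xyz":[-0.13,-0.013,0.62],"twist":[0,0,0]},{"xyz":[-0.13,-0.013,0.62],"twist":[0,0,0]},{"xyz":[-0.13,-0.013,0.62],"twist":[0,0,0]}]' | head -4
python3 -m handwheel '[{"xyz":[0.01,0,-0.1],"twist":[0,0,0]},{"xyz":[0.025,0,-0.2],"twist":[0,0,0]},{"xyz":[0.06,0.005,-0.32],"twist":[0,0,0]},{"xyz":[0.11,0.01,-0.45],"twist":[0,0,0]},{"xyz":[0.13,0.013,-0.55],"twist":[0,0,0]},{"xyz":[0.13,0.013,-0.62],"twist":[0,0,0]},{"xyz":[0.13,0.013,-0.65],"twist":[0,0,0]},{"xyz":[0.13,0.013,-0.7],"twist":[0,0,0]},{"xyz":[0.13,0.013,-0.7],"twist":[0,0,0]},{"xyz":[0.13,0.013,-0.7],"twist":[0,0,0]}]' | head -4
```

```text
t: 6.88
ee_pos: [447.2, 184.4, 207.1]
eef_rot: [[0.898, 0.44, 0.006], [0.44, -0.898, 0.001], [0.006, 0.002, -1.0]]
force: [-4.4, -2.3, 22.2]
t: 7.72
ee_pos: [463.0, 190.9, 295.3]
eef_rot: [[0.898, 0.44, -0.003], [0.44, -0.898, -0.001], [-0.003, -0.0, -1.0]]
force: [-0.2, 0.3, 0.2]
t: 8.55
ee_pos: [447.1, 184.4, 207.1]
eef_rot: [[0.898, 0.44, 0.006], [0.44, -0.898, 0.001], [0.006, 0.002, -1.0]]
force: [-3.5, -1.7, 22.7]
t: 9.38
ee_pos: [463.6, 191.0, 308.2]
eef_rot: [[0.898, 0.44, -0.001], [0.44, -0.898, -0.0], [-0.001, -0.0, -1.0]]
force: [0.3, 0.4, -0.1]
```

Four strokes are done and the lever is up. Next I move above the brake button.

```bash

python3 -m handwheel '[{"xyz":[0.05,0.15,0],"twist":[0,0,0]},{"xyz":[0.12,0.35,0],"twist":[0,0,0]},{"xyz":[0.2,0.57,0],"twist":[0,0,0]},{"xyz":[0.256,0.741,0],"twist":[0,0,0]},{"xyz":[0.256,0.741,0.15],"twist":[0,0,0]},{"xyz":[0.256,0.741,0.3],"twist":[0,0,0]},{"xyz":[0.256,0.741,0.45],"twist":[0,0,0]},{"xyz":[0.256,0.741,0.55],"twist":[0,0,0]},{"xyz":[0.256,0.741,0.55],"twist":[0,0,0]},{"xyz":[0.256,0.741,0.55],"twist":[0,0,0]},{"xyz":[0.256,0.741,0.55],"twist":[0,0,0]}]'
python3 - <<'E'
from h import *
a=arm.grab_frame("scene");b=arm.grab_frame("top");r=lambda a:cv2.resize(a,(400,360),interpolation=2)
cv2.imwrite("pics/c4.png",np.hstack([r(a[85:215,270:415]),r(b[130:260,190:335])]))
print(arm.get_obs()["ee_pos"],arm.get_obs()["force"])
E
```

```text
t: 10.3
ee_pos: [547.5, 108.3, 226.8]
eef_rot: [[0.898, 0.44, 0.0], [0.44, -0.898, -0.0], [0.0, 0.0, -1.0]]
force: [-0.5, 0.4, 0.0]
finger_gap: 0.0
grasp_force: 0.0
[548.1504935  108.33303874 227.62373187] [-0.41697188 -0.33406686 -0.41755265]
```

View pics/c4.png

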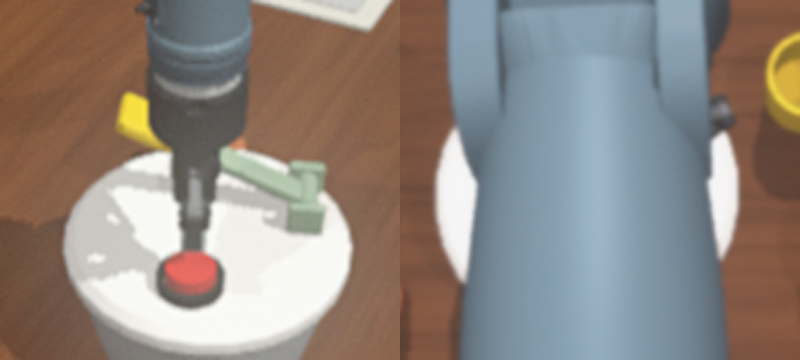

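The fingertips sit over the button and the lever is still up, with the button in the left view at crop (190,270). I descend in steps, watching the force.

```bash

python3 -m handwheel '[{"xyz":[0,0,0.06],"twist":[0,0,0]},{"xyz":[0,0,0.1],"twist":[0,0,0]},{"xyz":[0,0,0.13],"twist":[0,0,0]},{"xyz":[0,0,0.16],"twist":[0,0,0]},{"xyz":[0,0,0.16],"twist":[0,0,0]},{"xyz":[0,0,0.16],"twist":[0,0,0]}]'
python3 -m handwheel '[{"xyz":[0,0,0.02],"twist":[0,0,0]},{"xyz":[0,0,0.03],"twist":[0,0,0]},{"xyz":[0,0,0.04],"twist":[0,0,0]},{"xyz":[0,0,0.04],"twist":[0,0,0]},{"xyz":[0,0,0.04],"twist":[0,0,0]}]'
```

```text
t: 10.9
ee_pos: [547.1, 108.2, 202.4]
eef_rot: [[0.898, 0.44, -0.0], [0.44, -0.898, -0.0], [-0.0, -0.0, -1.0]]
force: [-1.2, -0.4, 4.1]
finger_gap: 0.002
grasp_force: 2.0
t: 11.32
ee_pos: [547.3, 108.2, 197.1]
eef_rot: [[0.898, 0.44, 0.001], [0.44, -0.898, -0.0], [0.0, 0.0, -1.0]]
force: [-2.8, -0.6, 6.9]
finger_gap: -0.0
grasp_force: 3.2
```

```bash

python3 -m handwheel '[{"xyz":[0,0,0.01],"twist":[0,0,0]},{"xyz":[0,0,0.02],"twist":[0,0,0]},{"xyz":[0,0,0.022],"twist":[0,0,0]},{"xyz":[0,0,0.022],"twist":[0,0,0]},{"xyz":[0,0,0.022],"twist":[0,0,0]},{"xyz":[0,0,0.022],"twist":[0,0,0]}]'
python3 - <<'E'
from h import *
F=[];Z=[]
for i in range(10):
    a=arm.grab_frame("scene");o=arm.get_obs();F.append(o["force"][2]);Z.append(o["ee_pos"][2])
print(np.mean(F),np.std(F),np.mean(Z))
cv2.imwrite("pics/c5.png",cv2.resize(a[130:215,280:390],(770,595),interpolation=2))
E
```

```text
t: 11.82
ee_pos: [547.3, 108.2, 194.1]
eef_rot: [[0.898, 0.44, 0.001], [0.44, -0.898, -0.0], [0.001, 0.0, -1.0]]
force: [-2.5, 0.2, 8.3]
finger_gap: -0.0
grasp_force: 3.9
8.007192137559432 0.5093948511173625 194.10276388295318
```

View pics/c5.png

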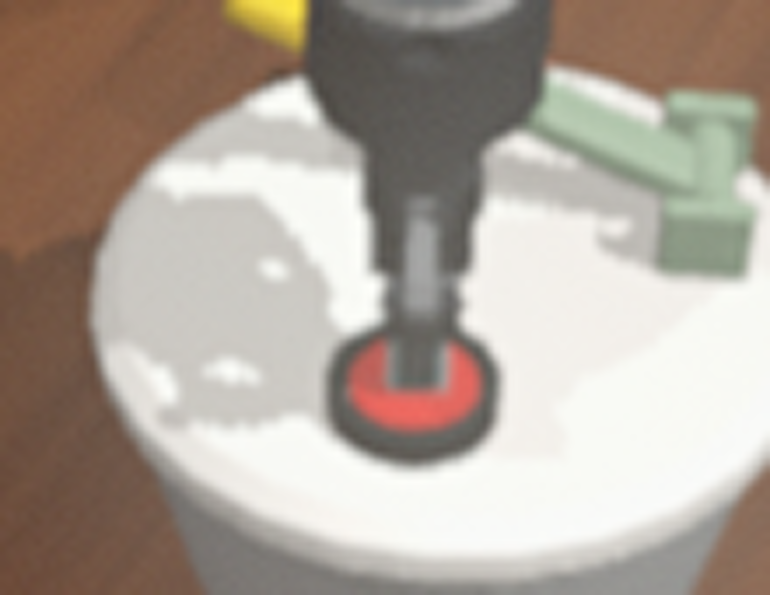

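The button's top is about level with the collar, with a mean force of 8.0 N and the fingertips at about 172 mm. The lever is up and the tool is centred on the button, so I hand it in.

```bash
python3 -c "
from cell import arm
print(arm.finish_job())"
```

```text
the job is handed in; nothing more can be done
None
```

I pumped the lever through four full strokes, then pressed the brake until its top was about level with the collar (about 8 N at the button), and handed the job in while holding it there with the lever up, at about 12 s of the 64 s limit; no verdict came back.

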